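Stand the pressed headstock blank on end to dry, with the river stone as a stop

ROBOT

A 6-joint arm with a two-finger parallel gripper is mounted at the origin on the work surface. World frame = base frame: x ahead of the robot, y to its left, z up, the work surface at z = 0. Lengths are in m, angles in rad, forces in N, time in s.
With the tool pointing down it reaches from about 0.3 to 0.775 m from the base axis. Payload 14.6 kg.
Tool frame: the origin (TCP) lies midway between the tips of the shut fingers; the grasp point (between the pads) lies 19 mm behind it (ctrl.pinch_z is the z of the grasp point in the tool frame, in m); z points along the fingers, y is the line along which they close (so a half turn about z gives the same grasp; the last joint's range is limited). The gripper opens to 94 mm and grips with 3 to 60 N. Pads are 16 mm wide; open, the fingers measure 119 mm over their backs; the gripper's body (75 mm by 177 mm) begins 78 mm behind the grasp point.
Start: joints at [1.266, 0.3, 1.521, -0, 1.321, -0.067], TCP at [0.13, 0.535, 0.205] pointing down, gripper open.
Joint ranges: [-3.03, 3.03], [-0.79, 2.21], [0.23, 2.52], [-1.04, 4.18], [0, 3.07], [-2.55, 2.55]. Speed limits (rad/s): [2.22, 2.22, 2.57, 3.14, 3.14, 3.14].

INTERFACE

Orientations are given as [roll, pitch, yaw] about the fixed x, y, z axes, in that order (R = Rz(yaw) Ry(pitch) Rx(roll)).
In Python, from station import ctrl, camera, ticket gives the robot as it stands. The module is installed in compiled form; this text tells all that it offers.
- The arm moves only by the shell command python3 -m inch 'ROWS' [FORCE]. ROWS is text: rows parted by semicolons, each of 7 numbers parted by spaces: the opening, from -1 (shut) to 1 (fully open), then the shift along the tool's x, y, z in units of 0.03 m (1.0 is 0.03 m), then the turn, a rotation vector about the tool's x, y, z in units of 10 degrees (1.0 is 10 degrees). In form: grip dx dy dz rx ry rz; .... A call has 1 to 10 rows; each row shifts and turns the commanded pose from where the row before left it, along the tool's axes as they then stand; what a row does not reach is not made up. A row lasts 1/8 s, in which the tool goes at most 62.5 mm and 10.7 degrees, less where a joint would pass 70% of its speed; a pose out of reach is approached as far as the arm can. A call with a number of a shift or a turn outside -1 to 1 is refused whole. A call with a gripper value outside its range is refused whole. The fingers move at their own pace and stop on an object; FORCE is the grip in N (left out, the last holds). Time passes only in rows, so rows that do not move let the fingers close. It gives the time, the measured TCP pose, the force, the opening and the grip force at its end, in the units of the state.
- ctrl.get_obs(): the state, without advancing time (a new reading comes with each control period).
- camera(name): name is "side" or "top"; returns a dict with "img" (480x640x3 uint8, blue, green, red), "range_z" (480x640 float32, m along the optical axis (not along the pixel's ray), 0 where there is no reading), "intrinsics" (3x3 intrinsics, pixels), "view" (4x4, takes a point from world to camera coordinates). Camera axes: x right, y down, z forward; pixel columns grow to the right and rows downward; lengths in m; the calibration is good to about 2 mm. A picture is of the moment at which its call begins.
- ticket.hand_in(): hands the job in; it is judged then, once.
The state is a dict: "time_s": time; "qpos": joint angles; "joint_vel": joint speeds; "tau": joint torques, N m; "ee_pos": TCP position; "eef_rot": TCP orientation; "force": force on the tool from outside, world axes, zero at the start; "moment": the same for the moment, N m; "grip_width": finger opening in m; "grip_force": force on a finger pad.
Only numpy, scipy, OpenCV 4.12 (cv2) and the standard library are available. Lean on these libraries where they do the work, as an engineer would, in place of code of your own. Each camera call takes 0.05 s, during which the arm holds its last target. There are 200 camera calls.

TASK

The pressing is finished: lift the river stone off the wooden headstock blank without dropping it, and stand the blank upright on one of its two short thin edges on the cork mat, so that both broad faces can dry. Leave the stone resting on the mat too, in front of the middle of one of the blank's broad faces and no more than a finger's breadth from it, as a stop against knocks. Leave the pegs, the reamer and the marking gauge where they lie.

Things in the scene. Friction and masses are not known exactly. Their poses are not given: they have to be found in the camera images.
- blank: Flat wooden plate (headstock blank), 90 mm long (x), 60 wide (y), 18 thick (z), about 85 g, brown with a pale 5 mm veneer on top. Origin: centre of its underside as it lies. It starts flat and loose on the caul, overhanging it by about 13 mm on each long side and 10 mm at each end. Its short thin edges (60 x 18 mm) are normal to x; upright it is 90 mm tall, either end down.
- blank_center (a point): The middle of the blank's volume, 9 mm above its origin along its z; axes as the blank's.
- stone: Round grey river stone, a flattened disc-like pebble 60 mm in diameter (widest at mid-height) and 36 mm high, with a flat foot and a flat top 38 mm across; about 190 g. z is its axis. Origin: centre of its underside. It starts lying on top of the blank, near the middle.
- stone_center (a point): The middle of the stone, 18 mm above its origin.
- mat: Square cork mat fixed to the bench, 160 x 160 mm (its x and y) and 4 mm thick. Origin: centre of its underside, at bench height; its top is at z = 4 mm.
- caul: Dark wooden caul fixed to the bench, 70 (x) x 34 (y) x 24 mm high, on which the blank lies, its length along the blank's length to within about 5 degrees. Origin: centre of its underside, at bench height.
- peg0: Bystander: red-brown wooden tuning peg lying down, 60 mm long along x, 22 mm wide, 8 mm high; origin under its middle.
- peg1: Bystander: a tuning peg like peg0.
- peg2: Bystander: a tuning peg like peg0.
- reamer: Bystander: peg reamer lying along its x, 193 mm long and 20 mm high: wooden handle from x = -90 to 10 mm, tapered steel blade to x = 103 mm; origin at bench height.
- gauge: Bystander: boxwood marking gauge, a 190 mm beam along its x through a fence block 30 x 60 x 48 mm high (61 mm with its brass screw); origin under the middle of the fence.
There are look-alikes about, which are no part of the job. Several things have the shape of the stone; the one meant has the colours described above.

How it is judged:
At the end, for the whole second after the job is handed in: At rest on the mat, middles 8 mm inside its outline: the blank on a short edge, long axis within 0.06 rad of vertical, middle 46-52 mm high; the stone, middle 19-26 mm high, before a broad face: within 64 mm of the blank's mid-plane (gap up to 25 mm), within 22 mm of its centre line sideways ((angle between blank_center's own x axis and vertical below 0.06 rad or angle between blank_center's own x axis and vertical above 3.0816 rad) and height (world z) of blank_center between 0.046 and 0.052 m and x of blank_center in the frame of mat between -0.072 and 0.072 m and y of blank_center in the frame of mat between -0.072 and 0.072 m and z of stone_center in the frame of blank_center between -0.064 and 0.064 m and y of stone_center in the frame of blank_center between -0.022 and 0.022 m and x of stone_center in the frame of mat between -0.072 and 0.072 m and y of stone_center in the frame of mat between -0.072 and 0.072 m and height (world z) of stone_center between 0.019 and 0.026 m and linear speed of each of blank, stone below 0.02 m/s); the robot touches nothing.
It fails at once if the stone is dropped: it moves at over 0.6 m/s out of the fingers (linear speed of stone above 0.6 m/s and contact force between stone and the fingers below 0.1 N).
It fails at once if a peg, the reamer or the gauge is moved more than 30 mm (distance of any of peg0, peg1, peg2, reamer, gauge from where it was at the start of the episode above 0.03 m).
It also fails if it takes over 56 s, if anything falls off the work surface, if the arm or the gripper's body presses on something with over 40 N, if the wrist force passes 120 N, or if a joint passes its speed limit or range.

## Working session

There is one attempt and no reset: what is moved stays moved. The work goes in short steps, Python scripts to look and compute and a shell command to move; the robot and the scene stay as the last step left them, time stands still between calls to the robot, and variables do not carry over. Pictures are saved under pics/ and viewed, at most 10 in all, crops included, and the job is handed in when it is done.

```bash
mkdir -p pics; cat > h.py <<'E'
import numpy as np, cv2
from station import ctrl, camera, ticket
def snap(n,f=None):
    c=camera(n)
    if f: cv2.imwrite('pics/'+f,c['img'])
    return c
def world(c):
    K=c['intrinsics'];d=c['range_z'];T=np.linalg.inv(c['view'])
    v,u=np.mgrid[:480,:640]
    P=np.stack([(u-K[0,2])/K[0,0]*d,(v-K[1,2])/K[1,1]*d,d,np.ones_like(d)],-1)@T.T
    P[d==0]=np.nan
    return P[...,:3]
E
python3 - <<'E'
from h import *
for n in('top','side'):
    c=snap(n,n+'0.png'); np.savez('/tmp/'+n,**c); print(n,np.linalg.inv(c['view'])[:3,3].round(3),c['intrinsics'][0,0])
print(ctrl.get_obs(),ctrl.pinch_z)
E
```

```text
top [0.53  0.053 0.927] 610.2719081437798
side [ 0.187 -0.403  0.448] 491.94501951222384
{'time_s': 0.1, 'qpos': array([ 1.26639682e+00,  3.00404583e-01,  1.52150769e+00,  2.19796468e-05,
        1.32067267e+00, -6.66008447e-02]), 'joint_vel': array([-0.00024418, -0.00096813, -0.00052016, -0.00053399,  0.00066492,
        0.00025116]), 'tau': array([ 2.06718294e-03, -5.32649946e+01, -3.53284550e+01,  7.10594212e-02,
        2.34706578e-02, -4.55282395e-05]), 'ee_pos': array([0.12949066, 0.53430928, 0.20495386]), 'eef_rot': array([-3.14060398e+00, -8.72813609e-05,  2.90378850e+00]), 'force': array([ 0.57684325,  0.66580947, -0.22464735]), 'moment': array([0.0270827 , 0.00260651, 0.00722432]), 'grip_force': 0.0, 'grip_width': 0.09394391161525316} -0.0188
```

View pics/top0.png

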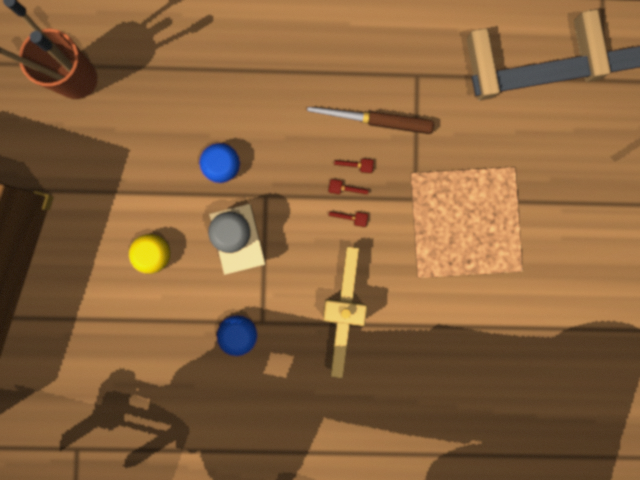

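View pics/side0.png

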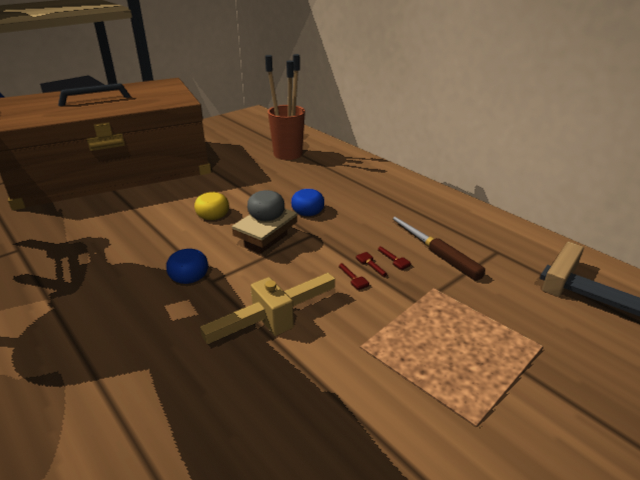

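The top view shows the stone at (229,232) on the blank at about (237,238), the mat at (467,222), the gauge at (345,313), the pegs at (350,190) and the look-alike balls around the blank. The side view shows the same layout, with the stone at (266,206).

```bash
python3 - <<'E'
from h import *
c=dict(np.load('/tmp/top.npz'));P=world(c);img=c['img'];hsv=cv2.cvtColor(img,cv2.COLOR_BGR2HSV)
print('axes',c['view'][:3,:3].round(3))
z=P[...,2]
def rep(n,m):
    q=P[m];print(n,m.sum(),'mean',np.nanmean(q,0).round(4),'med z',np.nanmedian(q[:,2]).round(4),'zmax',np.nanpercentile(q[:,2],98).round(4))
    r=cv2.minAreaRect((q[:,:2]*1000).astype(np.float32));print('   rect',r); print('  box',cv2.boxPoints(r).round(0).tolist())
v,u=np.mgrid[:480,:640]
roi=(u>195)&(u<275)&(v>195)&(v<285)
rep('stone',roi&(z>.062)&(hsv[...,1]<70))
rep('stonetop',roi&(z>.074))
rep('blank top',roi&(z>.036)&(z<.048))
rep('mat',(u>400)&(u<535)&(v>155)&(v<290)&(z>.002)&(z<.008)&(hsv[...,2]>90)&(c['img'][...,2]>150))
rep('gauge',(u>315)&(u<375)&(v>235)&(v<385)&(z>.01))
rep('pegs',(u>320)&(u<380)&(v>150)&(v<230)&(z>.004))
rep('reamer',(u>300)&(u<440)&(v>95)&(v<140)&(z>.006))
for n,(a,b) in dict(blue=(219,162),yel=(149,254),blue2=(237,336)).items(): print(n,P[b,a].round(3))
E
```

```text
axes [[ 0.021 -1.     0.021]
 [-0.999 -0.022 -0.041]
 [ 0.041 -0.02  -0.999]]
stone 1309 mean [0.5679 0.1714 0.0759] med z 0.0768 zmax 0.0808
   rect ((568.0738525390625, 172.25961303710938), (56.36845016479492, 56.20833969116211), 1.6337788105010986)
  box [[539.0, 200.0], [541.0, 143.0], [597.0, 145.0], [595.0, 201.0]]
stonetop 974 mean [0.5679 0.1718 0.0776] med z 0.0777 zmax 0.081
   rect ((567.7311401367188, 171.81390380859375), (51.49103546142578, 49.39850616455078), 54.97595977783203)
  box [[533.0, 165.0], [573.0, 137.0], [603.0, 179.0], [562.0, 207.0]]
blank top 1322 mean [0.5487 0.155  0.0425] med z 0.0426 zmax 0.0456
   rect ((559.0858154296875, 163.88067626953125), (90.12506103515625, 60.302703857421875), 15.138028144836426)
  box [[508.0, 181.0], [523.0, 123.0], [610.0, 147.0], [595.0, 205.0]]
mat 11254 mean [ 0.5922 -0.18    0.0045] med z 0.0044 zmax 0.0074
   rect ((594.079345703125, -181.31503295898438), (204.23501586914062, 205.15269470214844), 0.928064227104187)
  box [[490.0, -80.0], [494.0, -286.0], [698.0, -282.0], [695.0, -77.0]]
gauge 2234 mean [0.4563 0.0058 0.0391] med z 0.0344 zmax 0.0611
   rect ((456.0908203125, 5.4250640869140625), (59.952083587646484, 189.8242645263672), 84.170654296875)
  box [[359.0, -15.0], [547.0, -34.0], [554.0, 26.0], [365.0, 45.0]]
pegs 1005 mean [ 0.6381 -0.0024  0.0078] med z 0.0079 zmax 0.0115
   rect ((639.126220703125, 2.617389678955078), (80.88204956054688, 116.62454986572266), 89.99436950683594)
  box [[581.0, -38.0], [697.0, -38.0], [697.0, 43.0], [581.0, 43.0]]
reamer 1329 mean [ 0.7438 -0.0487  0.0174] med z 0.0184 zmax 0.0229
   rect ((736.6148681640625, -28.819740295410156), (191.9780731201172, 40.734073638916016), 86.99920654296875)
  box [[711.0, -124.0], [752.0, -126.0], [762.0, 66.0], [721.0, 68.0]]
blue [0.672 0.194 0.035]
yel [0.535 0.292 0.036]
blue2 [0.419 0.161 0.037]
```

```bash
cat >> h.py <<'E'
from scipy.spatial.transform import Rotation as Ro
def Rt(yaw,tilt=0):  # deg; tool down with heading yaw, then tilt about tool y
    return Ro.from_euler('xyz',[180,0,yaw],degrees=True)*Ro.from_rotvec([0,tilt,0],degrees=True)
def rows(p,R,n=None,grasp=False,start=None):
    """n equal rows to bring TCP (or grasp point) to p with orientation R"""
    if start is None:
        o=ctrl.get_obs(); start=(o['ee_pos'],Ro.from_euler('xyz',o['eef_rot']))
    p0,R0=start; p=np.array(p,float)
    if grasp: p=p-R.apply([0,0,ctrl.pinch_z])
    rel=(R0.inv()*R).as_rotvec(); b=R0.inv().apply(p-p0)
    n=n or int(max(np.ceil(np.linalg.norm(b)/.029),np.ceil(np.degrees(np.linalg.norm(rel))/9.9),1))
    S=sum(Ro.from_rotvec(rel*k/n).as_matrix() for k in range(n))
    d=np.linalg.solve(S,b)/.03; print(n,'x',np.r_[d,np.degrees(rel)/n/10].round(3))
    return p,R
E
python3 - <<'E'
from h import *
s=rows([.568,.172,.125],Rt(195)); s=rows([.568,.172,.045],Rt(195),start=s)
c=dict(np.load('/tmp/top.npz'))
m=cv2.inRange(c['img'],(0,0,150),(255,255,255)); m[:155]=0;m[290:]=0;m[:,:405]=0;m[:,530:]=0
m=cv2.morphologyEx(m,cv2.MORPH_CLOSE,np.ones((5,5)));m=cv2.morphologyEx(m,cv2.MORPH_OPEN,np.ones((61,61)))
px=np.array([[411,173],[516,167],[522,270],[417,277]],float)
T=np.linalg.inv(c['view']);K=c['intrinsics']
r=np.c_[(px-K[:2,2])/[K[0,0],K[1,1]],np.ones(4)]@T[:3,:3].T
q=T[:3,3]+r*((.004-T[2,3])/r[:,2])[:,None];print(q.round(3),q.mean(0))
E
```

```text
20 x [-0.739 -0.61   0.134 -0.    -0.    -0.143]
3 x [-0.    -0.     0.889  0.     0.     0.   ]
[[ 0.667 -0.093  0.004]
 [ 0.68  -0.254  0.004]
 [ 0.523 -0.265  0.004]
 [ 0.509 -0.104  0.004]] [ 0.59468056 -0.17901368  0.004     ]
```

```bash
python3 -m inch '1 -.739 -.61 .134 0 0 -.143;1 -.739 -.61 .134 0 0 -.143;1 -.739 -.61 .134 0 0 -.143;1 -.739 -.61 .134 0 0 -.143;1 -.739 -.61 .134 0 0 -.143;1 -.739 -.61 .134 0 0 -.143;1 -.739 -.61 .134 0 0 -.143;1 -.739 -.61 .134 0 0 -.143;1 -.739 -.61 .134 0 0 -.143;1 -.739 -.61 .134 0 0 -.143' 20
python3 -m inch '1 -.739 -.61 .134 0 0 -.143;1 -.739 -.61 .134 0 0 -.143;1 -.739 -.61 .134 0 0 -.143;1 -.739 -.61 .134 0 0 -.143;1 -.739 -.61 .134 0 0 -.143;1 -.739 -.61 .134 0 0 -.143;1 -.739 -.61 .134 0 0 -.143;1 -.739 -.61 .134 0 0 -.143;1 -.739 -.61 .134 0 0 -.143;1 -.739 -.61 .134 0 0 -.143'
python3 -m inch '1 0 0 0 0 0 0;1 0 0 0 0 0 0'
python3 - <<'E'
from h import *
print(ctrl.get_obs()['qpos'].round(3))
rows([.568,.172,.045],Rt(195),3)
E
```

```text
time_s: 1.35
ee_pos: [0.3266, 0.325, 0.1649]
eef_rot: [-3.141, -0.0, -3.129]
force: [0.0, 0.7, 0.2]
grip_width: 0.0941
grip_force: 0.0
time_s: 2.6
ee_pos: [0.5687, 0.1714, 0.1245]
eef_rot: [3.142, -0.001, -2.879]
force: [0.4, 0.4, 0.1]
grip_width: 0.0942
grip_force: 0.0
time_s: 2.85
ee_pos: [0.5675, 0.1723, 0.1248]
eef_rot: [3.141, -0.001, -2.881]
force: [0.3, -0.4, -0.1]
grip_width: 0.0942
grip_force: 0.0
[ 0.233  0.469  1.482  0.     1.191 -1.599]
3 x [-0.005 -0.004  0.887  0.    -0.001 -0.001]
```

```bash
python3 -m inch '1 0 0 .887 0 0 0;1 0 0 .887 0 0 0;1 0 0 .887 0 0 0;1 0 0 0 0 0 0;-1 0 0 0 0 0 0;-1 0 0 0 0 0 0;-1 0 0 0 0 0 0;-1 0 0 0 0 0 0;-1 0 0 0 0 0 0;-1 0 0 0 0 0 0' 20
python3 -m inch '-1 0 0 0 0 0 0;-1 0 0 -.3 0 0 0;-1 0 0 -.6 0 0 0;-1 0 0 -.8 0 0 0'
python3 - <<'E'
from h import *
a=np.radians(-17);u=np.array([np.cos(a),np.sin(a)])
M=np.array([.595,-.179]);S=M+.026*u;B=M-.026*u;print(S,B)
s=rows([.568,.172,.17],Rt(195)); s=rows([*S,.17],Rt(163),start=s);s=rows([*S,.01],Rt(163),start=s)
E
```

```text
time_s: 4.1
ee_pos: [0.5683, 0.1721, 0.0457]
eef_rot: [3.141, 0.001, -2.88]
force: [-1.2, 1.5, 6.1]
grip_width: 0.0586
grip_force: 20.0
time_s: 4.6
ee_pos: [0.568, 0.1719, 0.0974]
eef_rot: [-3.142, -0.001, -2.88]
force: [0.5, -0.4, -1.5]
grip_width: 0.0589
grip_force: 20.0
[ 0.61986392 -0.18660166] [ 0.57013608 -0.17139834]
3 x [-0.     0.001 -0.807 -0.    -0.001 -0.001]
13 x [-0.131 -0.932 -0.    -0.    -0.     0.246]
6 x [-0.    -0.     0.889  0.     0.     0.   ]
```

```bash
python3 -m inch '-1 0 0 -.807 0 0 0;-1 0 0 -.807 0 0 0;-1 0 0 -.807 0 0 0;-1 -.131 -.932 0 0 0 .246;-1 -.131 -.932 0 0 0 .246;-1 -.131 -.932 0 0 0 .246;-1 -.131 -.932 0 0 0 .246;-1 -.131 -.932 0 0 0 .246;-1 -.131 -.932 0 0 0 .246;-1 -.131 -.932 0 0 0 .246'
python3 -m inch '-1 -.131 -.932 0 0 0 .246;-1 -.131 -.932 0 0 0 .246;-1 -.131 -.932 0 0 0 .246;-1 -.131 -.932 0 0 0 .246;-1 -.131 -.932 0 0 0 .246;-1 -.131 -.932 0 0 0 .246;-1 0 0 0 0 0 0;-1 0 0 0 0 0 0'
python3 - <<'E'
from h import *
o=ctrl.get_obs();print(o['qpos'].round(3))
rows([.62,-.1866,.03],Rt(163),5)
c=snap('side','side1.png');P=world(c);z=P[...,2];hsv=cv2.cvtColor(c['img'],cv2.COLOR_BGR2HSV)
cv2.imwrite('pics/s1.png',c['img'])
E
```

```text
time_s: 5.85
ee_pos: [0.6212, -0.0187, 0.17]
eef_rot: [-3.141, 0.001, 3.101]
force: [1.2, 0.5, -2.6]
grip_width: 0.0586
grip_force: 20.0
time_s: 6.85
ee_pos: [0.62, -0.1861, 0.1694]
eef_rot: [3.141, 0.0, 2.845]
force: [0.5, -0.2, -1.5]
grip_width: 0.0588
grip_force: 20.0
[-0.348  0.546  1.259  0.     1.336 -1.623]
5 x [-0.001 -0.003  0.93   0.     0.     0.001]
```

View pics/s1.png

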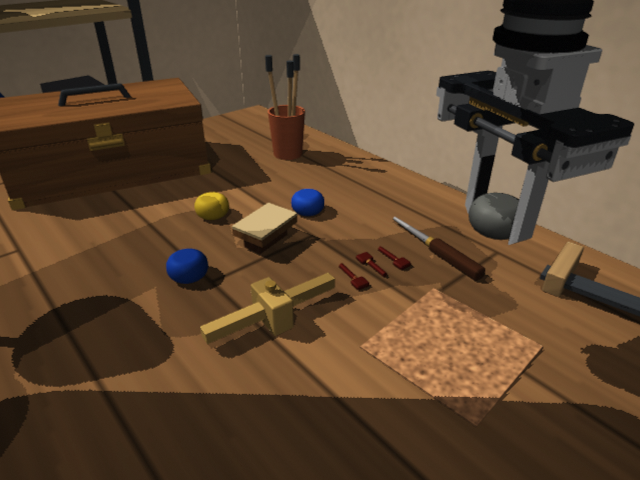

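The stone hangs level in the fingers at (497,215), and the blank lies undisturbed on the caul at (265,225). Lowering.

```bash
python3 -m inch '-1 0 0 .93 0 0 0;-1 0 0 .93 0 0 0;-1 0 0 .93 0 0 0;-1 0 0 .93 0 0 0;-1 0 0 .93 0 0 0;-1 0 0 .4 0 0 0;-1 0 0 .2 0 0 0;-1 0 0 0 0 0 0'
python3 -m inch '-1 0 0 .08 0 0 0;-1 0 0 0 0 0 0'; python3 -m inch '-1 0 0 .04 0 0 0;-1 0 0 0 0 0 0'
```

```text
time_s: 7.9
ee_pos: [0.6203, -0.1865, 0.012]
eef_rot: [-3.142, 0.001, 2.845]
force: [0.6, -0.2, -1.9]
grip_width: 0.0583
grip_force: 20.0
time_s: 8.15
ee_pos: [0.6201, -0.1867, 0.0094]
eef_rot: [-3.142, 0.001, 2.845]
force: [1.4, -0.2, -2.7]
grip_width: 0.0589
grip_force: 20.0
time_s: 8.4
ee_pos: [0.6199, -0.1866, 0.0078]
eef_rot: [-3.142, -0.0, 2.845]
force: [0.3, 0.7, -2.1]
grip_width: 0.0587
grip_force: 20.0
```

```bash
python3 -m inch '-1 0 0 .04 0 0 0;-1 0 0 0 0 0 0'; python3 -m inch '-1 0 0 .04 0 0 0;-1 0 0 0 0 0 0'
```

```text
time_s: 8.65
ee_pos: [0.62, -0.1867, 0.0077]
eef_rot: [-3.142, 0.0, 2.845]
force: [-5.1, 1.5, 7.8]
grip_width: 0.0588
grip_force: 20.0
time_s: 8.9
ee_pos: [0.6202, -0.1867, 0.0076]
eef_rot: [-3.141, 0.001, 2.845]
force: [-9.9, 2.9, 19.0]
grip_width: 0.0586
grip_force: 20.0
```

```bash
python3 -m inch '-1 0 0 -.06 0 0 0;1 0 0 0 0 0 0;1 0 0 0 0 0 0;1 0 0 0 0 0 0;1 0 0 0 0 0 0;1 0 0 -.7 0 0 0;1 0 0 -1 0 0 0;1 0 0 -1 0 0 0;1 0 0 -1 0 0 0;1 0 0 -1 0 0 0'
python3 - <<'E'
from h import *
s=rows([.559,.164,.145],Rt(195,45),grasp=True)
o=ctrl.get_obs();print(o['qpos'].round(3))
E
```

```text
time_s: 10.15
ee_pos: [0.62, -0.1866, 0.1509]
eef_rot: [-3.141, 0.001, 2.845]
force: [-0.2, -1.1, 0.4]
grip_width: 0.0943
grip_force: 0.0
13 x [ 0.212  0.896  0.098  0.096  0.338 -0.233]
[-0.349  0.561  1.28  -0.     1.299 -1.623]
```

```bash
python3 -m inch '1 .212 .896 .098 .096 .338 -.233;1 .212 .896 .098 .096 .338 -.233;1 .212 .896 .098 .096 .338 -.233;1 .212 .896 .098 .096 .338 -.233;1 .212 .896 .098 .096 .338 -.233;1 .212 .896 .098 .096 .338 -.233;1 .212 .896 .098 .096 .338 -.233;1 .212 .896 .098 .096 .338 -.233;1 .212 .896 .098 .096 .338 -.233;1 .212 .896 .098 .096 .338 -.233'
python3 -m inch '1 .212 .896 .098 .096 .338 -.233;1 .212 .896 .098 .096 .338 -.233;1 .212 .896 .098 .096 .338 -.233;1 0 0 0 0 0 0'
python3 - <<'E'
from h import *
o=ctrl.get_obs();print(o['qpos'].round(3))
s=rows([.559,.164,.145],Rt(195,45),grasp=True)
c=snap('top');P=world(c);z=P[...,2];v,u=np.mgrid[:480,:640]
hsv=cv2.cvtColor(c['img'],cv2.COLOR_BGR2HSV)
m=(u>400)&(u<535)&(v>155)&(v<290)&(z>.02)&(z<.1)
q=P[m];print('stone',m.sum(),cv2.minEnclosingCircle((q[:,:2]*1000).astype(np.float32)),np.median(q[:,2]))
E
```

```text
time_s: 11.4
ee_pos: [0.5804, 0.0858, 0.1282]
eef_rot: [-3.095, -0.608, -3.032]
force: [-0.8, 0.2, 0.1]
grip_width: 0.0938
grip_force: 0.0
time_s: 11.9
ee_pos: [0.5457, 0.1624, 0.13]
eef_rot: [3.139, -0.788, -2.876]
force: [-0.2, -0.2, -0.1]
grip_width: 0.0938
grip_force: 0.0
[ 0.234  0.924  0.909 -0.022  2.095 -1.604]
1 x [ 0.04  -0.064 -0.039  0.001 -0.012  0.014]
stone 1275 ((618.811767578125, -187.23207092285156), 30.105714797973633) 0.038350824019110274
```

```bash
python3 - <<'E'
from h import *
v,u=np.mgrid[:480,:640]
for n in('side','top'):
    c=snap(n,n+'2.png');P=world(c);z=P[...,2]
    m=(np.abs(P[...,0]-.559)<.065)&(np.abs(P[...,1]-.164)<.065)&(z>.038)&(z<.047)
    q=P[m];r=cv2.minAreaRect((q[:,:2]*1000).astype(np.float32));print(n,m.sum(),r,np.median(z[m]))
E
```

```text
side 1207 ((558.935546875, 163.31675720214844), (92.16117095947266, 63.22171401977539), 15.391308784484863) 0.04095951765936129
top 0 ((0.0, 0.0), (0.0, 0.0), 0.0) nan
  return _methods._mean(a, axis=axis, dtype=dtype,
  ret = ret.dtype.type(ret / rcount)
```

View pics/side2.png

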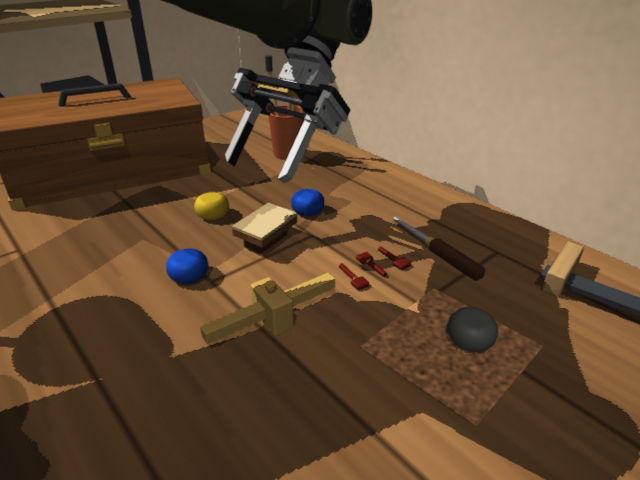

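The stone stands on the mat at (472,330). The blank is still in place on the caul at (265,225), and the gripper is tilted above it. Descending.

```bash
python3 - <<'E'
from h import *
rows([.559,.1635,.033],Rt(195.2,45),5,grasp=True)
E
```

```text
5 x [-0.519 -0.     0.523  0.006  0.    -0.004]
```

```bash
python3 -m inch '1 -.52 0 .523 .006 0 0;1 -.52 0 .523 .006 0 0;1 -.52 0 .523 .006 0 0;1 -.52 0 .523 .006 0 0;1 -.52 0 .523 .006 0 0;1 0 0 0 0 0 0'
python3 -m inch '-1 0 0 0 0 0 0;-1 0 0 0 0 0 0;-1 0 0 0 0 0 0;-1 0 0 0 0 0 0;-1 0 0 0 0 0 0;-1 0 0 0 0 0 0;-1 0 0 0 0 0 0' 30
python3 - <<'E'
from h import *
o=ctrl.get_obs(); R=Ro.from_euler('xyz',o['eef_rot']);print('grasp',o['ee_pos']+R.apply([0,0,ctrl.pinch_z]))
s=rows([.559,.1635,.10],Rt(195.2,45),grasp=True)
E
```

```text
time_s: 12.8
ee_pos: [0.5447, 0.1605, 0.0167]
eef_rot: [-3.139, -0.791, -2.879]
force: [0.9, -1.2, -0.2]
grip_width: 0.094
grip_force: 0.0
time_s: 13.68
ee_pos: [0.5457, 0.1607, 0.0191]
eef_rot: [-3.139, -0.787, -2.879]
force: [0.1, 0.1, 5.1]
grip_width: 0.0593
grip_force: 30.0
grasp [0.55855812 0.16420893 0.03237329]
3 x [ 0.53  -0.01  -0.533 -0.002 -0.003 -0.004]
```

```bash
python3 -m inch '-1 .53 -.01 -.533 0 0 0;-1 .53 -.01 -.533 0 0 0;-1 .53 -.01 -.533 0 0 0;-1 .53 0 -.533 0 0 0;-1 .53 0 -.533 0 0 0;-1 .53 0 -.533 0 0 0;-1 0 0 0 0 0 0'
python3 - <<'E'
from h import *
o=ctrl.get_obs(); R=Ro.from_euler('xyz',o['eef_rot']);print('grasp',o['ee_pos']+R.apply([0,0,ctrl.pinch_z]))
s=rows([.569,.06,.17],Rt(180,0),grasp=True)
s=rows([.569,-.172,.15],Rt(163,-45),grasp=True,start=s)
s=rows([.569,-.172,.06],Rt(163,-45),grasp=True,start=s)
c=snap('side','side3.png')
E
```

```text
time_s: 14.55
ee_pos: [0.5469, 0.1604, 0.1559]
eef_rot: [-3.139, -0.784, -2.879]
force: [0.2, 0.1, -1.1]
grip_width: 0.0598
grip_force: 30.0
grasp [0.55971118 0.1638811  0.16925243]
5 x [-0.057 -0.685  0.022 -0.121 -0.893  0.286]
9 x [-0.132 -0.861  0.125  0.074 -0.496  0.179]
4 x [ 0.53 -0.    0.53  0.    0.    0.  ]
```

View pics/side3.png

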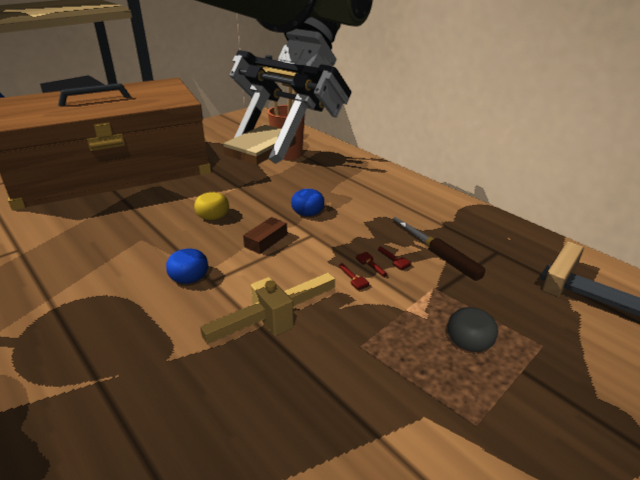

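The blank is held in the fingers at (265,140), clear of the caul. Next I carry it over and turn it upright.

```bash
python3 -m inch '-1 -.057 -.685 .022 -.121 -.893 .286;-1 -.057 -.685 .022 -.121 -.893 .286;-1 -.057 -.685 .022 -.121 -.893 .286;-1 -.057 -.685 .022 -.121 -.893 .286;-1 -.057 -.685 .022 -.121 -.893 .286;-1 0 0 0 0 0 0'
python3 -m inch '-1 -.132 -.861 .125 .074 -.496 .179;-1 -.132 -.861 .125 .074 -.496 .179;-1 -.132 -.861 .125 .074 -.496 .179;-1 -.132 -.861 .125 .074 -.496 .179;-1 -.132 -.861 .125 .074 -.496 .179;-1 -.132 -.861 .125 .074 -.496 .179;-1 -.132 -.861 .125 .074 -.496 .179;-1 -.132 -.861 .125 .074 -.496 .179;-1 -.132 -.861 .125 .074 -.496 .179;-1 0 0 0 0 0 0'
python3 - <<'E'
from h import *
o=ctrl.get_obs(); R=Ro.from_euler('xyz',o['eef_rot']);print('grasp',o['ee_pos']+R.apply([0,0,ctrl.pinch_z]),o['qpos'].round(2))
rows([.569,-.172,.15],Rt(163,-45),1,grasp=True)
c=snap('side','side4.png');np.savez('/tmp/s4',**c)
E
```

```text
time_s: 15.35
ee_pos: [0.567, 0.0586, 0.1489]
eef_rot: [-3.141, -0.003, 3.14]
force: [-0.3, -0.2, -0.5]
grip_width: 0.0595
grip_force: 30.0
time_s: 16.6
ee_pos: [0.582, -0.17, 0.133]
eef_rot: [3.139, 0.763, 2.854]
force: [-0.3, -0.2, -0.8]
grip_width: 0.0597
grip_force: 30.0
grasp [ 0.5695433  -0.16632833  0.14657002] [-0.37  0.21  2.02  0.39  0.16 -2.01]
1 x [-0.119 -0.192 -0.058  0.049 -0.13   0.037]
```

View pics/side4.png

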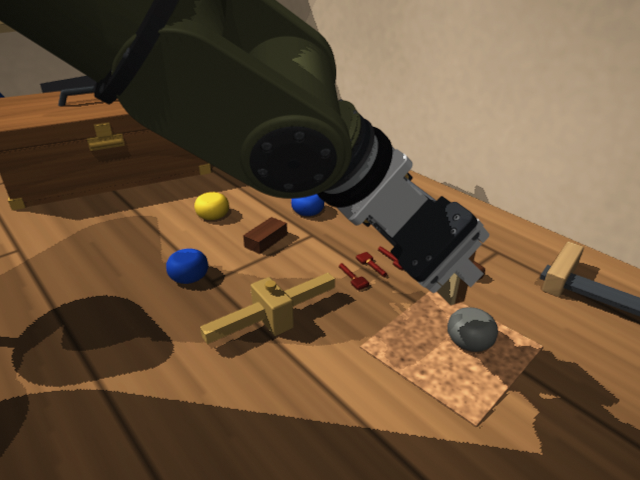

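The blank now points upright in the gripper at about (455,285), just behind the stone at (472,330). Joint 5 is close to its 0 limit though, so I'll fit the kinematics to choose a reachable heading.

```bash
cat > kin.py <<'E'
from h import *
from scipy.optimize import least_squares
o=ctrl.get_obs()
D=[([1.2664,.3004,1.5215,0,1.32067,-.0666],[.1295,.5343,.205],[-3.1406,0,2.9038]),
([.233,.469,1.482,0,1.191,-1.599],[.5675,.1723,.1248],[3.141,-.001,-2.881]),
([-.348,.546,1.259,0,1.336,-1.623],[.62,-.1861,.1694],[3.141,0,2.845]),
([-.349,.561,1.28,0,1.299,-1.623],[.62,-.1866,.1509],[-3.141,.001,2.845]),
([.234,.924,.909,-.022,2.095,-1.604],[.5457,.1624,.13],[3.139,-.788,-2.876]),
([-.3722,.2102,2.0205,.3869,.1645,-2.0109],[.582,-.17,.133],[3.139,.763,2.854])]
def fk(q,k):
    r0,e,h,a,b,c,L,e2=k
    A=lambda ax,t:Ro.from_euler(ax,t)
    R1=A('z',q[0]);R2=R1*A('y',q[1]);R3=R2*A('y',q[2]);R5=R3*A('z',q[3])*A('y',q[4]);R6=R5*A('z',q[5])
    return R1.apply([r0,e,h])+R2.apply([0,0,a])+R3.apply([c,0,b])+R5.apply([0,e2,0])+R6.apply([0,0,L]),R6
C=(fk(D[0][0],np.zeros(8))[1].inv()*Ro.from_euler('xyz',D[0][2]))
C=Ro.from_rotvec([0,0,C.as_rotvec()[2]])
f=least_squares(lambda k:np.ravel([fk(q,k)[0]-p for q,p,_ in D]),[0,.03,.3,.3,.3,0,.25,0])
K=f.x
lo=np.array([-3.03,-.79,.23,-1.04,0,-2.55]);hi=np.array([3.03,2.21,2.52,4.18,3.07,2.55])
def ik(p,R,q0,grasp=True):
    p=np.array(p)-(R.apply([0,0,ctrl.pinch_z]) if grasp else 0)
    def res(q):
        t,r=fk(q,K);return np.r_[(t-p)*5,((r*C).inv()*R).as_rotvec()]
    s=least_squares(res,np.clip(q0,lo+.01,hi-.01),bounds=(lo,hi));return s.x,np.abs(s.fun).max()
E
python3 - <<'E'
from kin import *
print('fit',K.round(3),abs(f.fun).max(),C.as_rotvec(True).round(2))
for q,p,r in D: print(np.degrees((Ro.from_euler('xyz',r).inv()*fk(q,K)[1]*C).magnitude()).round(2),end=' ')
print()
for z in (.15,.05):
  for t in (-45,):
    for yaw in range(43,290,20):
      best=min((ik([.569,-.172,z],Rt(yaw,t),q0) for q0 in ([-.35,.3,1.8,0,.5,-1.6],[-.35,.3,1.8,.9,1,-1.],[-.35,.3,1.8,-.9,1,-1.6],[-.35,.3,1.8,2.5,1,1.],[-.35,.3,1.8,1,1,1.6])),key=lambda s:s[1])
      if best[1]<.005: print(z,yaw,best[0].round(2))
E
```

```text
fit [-0.002  0.035  0.219  0.425  0.449  0.038  0.271  0.002] 0.00025302246611480506 [ 0.  0. 90.]
0.0 0.06 0.07 0.05 0.09 0.26 
0.15 43 [-0.12  0.77  1.16 -0.58  1.75  0.75]
0.15 63 [-0.08  0.66  1.35 -0.71  1.52  0.58]
0.15 83 [-0.05  0.54  1.54 -0.83  1.26  0.42]
0.15 103 [-0.06  0.42  1.72 -0.95  0.98  0.26]
0.15 143 [-0.23  0.24  1.99 -1.03  0.34 -0.27]
0.15 163 [-0.38  0.21  2.03  0.45  0.14 -2.08]
0.15 263 [-0.62  0.66  1.35  0.67  1.58  2.49]
0.15 283 [-0.57  0.77  1.17  0.53  1.79  2.31]
0.05 43 [-0.12  0.9   1.19 -0.57  1.62  0.84]
0.05 63 [-0.08  0.8   1.38 -0.72  1.39  0.69]
0.05 83 [-0.05  0.69  1.57 -0.89  1.14  0.57]
0.05 163 [-0.37  0.42  2.07  2.74  0.14  1.91]
0.05 243 [-0.66  0.69  1.58  0.84  1.21  2.51]
0.05 263 [-0.62  0.8   1.38  0.68  1.44  2.38]
0.05 283 [-0.57  0.89  1.2   0.52  1.66  2.23]
```

```bash
cat >> kin.py <<'E'
def path(p,R,n,q,start=None):
    if start is None:
        start=(o['ee_pos'],Ro.from_euler('xyz',o['eef_rot']))
    p0,R0=start;pt=np.array(p)-R.apply([0,0,ctrl.pinch_z])
    rows(p,R,n,grasp=True,start=start)
    rel=(R0.inv()*R).as_rotvec(); b=R0.inv().apply(pt-p0)
    d=np.linalg.solve(sum(Ro.from_rotvec(rel*k/n).as_matrix() for k in range(n)),b)
    P,Rr=p0,R0;mx=0
    for i in range(n):
        P=P+Rr.apply(d);Rr=Rr*Ro.from_rotvec(rel/n);q2,e=ik(P,Rr,q,False)
        mx=max(mx,abs(q2-q).max());q=q2
        if e>.003: print('bad',i,e)
    print('  max dq/row',mx.round(3),'q',q.round(2),'z',P[2]);return (pt,R),q
E
python3 - <<'E'
from kin import *
q=o['qpos']
s,q=path([.58,-.165,.16],Rt(163,0),5,q)
s,q=path([.60,-.15,.17],Rt(80,0),9,q,s)
s,q=path([.628,-.136,.15],Rt(80,-45),5,q,s)
s,q=path([.628,-.136,.06],Rt(80,-45),4,q,s)
s,q=path([.628,-.136,.0495],Rt(80,-45),1,q,s)
E
```

```text
5 x [-0.     0.024 -0.057  0.006  0.874  0.012]
  max dq/row 0.268 q [-0.34  0.47  1.44  0.    1.23 -1.61] z 0.1412
9 x [ 0.001  0.101 -0.037  0.    -0.     0.922]
  max dq/row 0.166 q [-0.3   0.5   1.38 -0.    1.27 -0.13] z 0.15120000000000006
5 x [ 0.065  0.168  0.083 -0.    -0.9   -0.   ]
  max dq/row 0.165 q [ 0.01  0.68  1.31 -0.78  1.4   0.42] z 0.13670639251369288
4 x [ 0.53 -0.    0.53  0.    0.    0.  ]
  max dq/row 0.032 q [ 0.01  0.8   1.34 -0.81  1.29  0.53] z 0.04670639251369288
1 x [ 0.247 -0.     0.247  0.     0.     0.   ]
  max dq/row 0.015 q [ 0.01  0.82  1.34 -0.81  1.28  0.55] z 0.03620639251369291
```

```bash
python3 -m inch '-1 0 .012 -.028 0 .437 0;-1 0 .012 -.028 0 .437 0;-1 0 .012 -.028 0 .437 0;-1 0 .012 -.028 0 .437 0;-1 0 .012 -.028 0 .437 0;-1 0 .012 -.028 0 .437 0;-1 0 .012 -.028 0 .437 0;-1 0 .012 -.028 0 .437 0;-1 0 .012 -.028 0 .437 0;-1 0 .012 -.028 0 .437 0'
python3 -m inch '-1 0 .1 -.037 0 0 .922;-1 0 .1 -.037 0 0 .922;-1 0 .1 -.037 0 0 .922;-1 0 .1 -.037 0 0 .922;-1 0 .1 -.037 0 0 .922;-1 0 .1 -.037 0 0 .922;-1 0 .1 -.037 0 0 .922;-1 0 .1 -.037 0 0 .922;-1 0 .1 -.037 0 0 .922;-1 0 0 0 0 0 0'
python3 - <<'E'
from kin import *
q=o['qpos'];print(q.round(2))
s,q=path([.628,-.136,.15],Rt(80,-45),6,q)
E
```

```text
time_s: 17.9
ee_pos: [0.58, -0.1661, 0.1428]
eef_rot: [-3.135, -0.0, 2.852]
force: [-0.1, -0.9, -1.3]
grip_width: 0.06
grip_force: 30.0
time_s: 19.15
ee_pos: [0.6, -0.151, 0.1525]
eef_rot: [3.139, 0.005, 1.406]
force: [-0.5, -0.1, -1.1]
grip_width: 0.0601
grip_force: 30.0
[-0.3   0.49  1.38 -0.    1.27 -0.14]
6 x [ 0.063  0.139  0.074  0.006 -0.745  0.008]
  max dq/row 0.137 q [ 0.01  0.68  1.31 -0.78  1.4   0.42] z 0.13670639251369288
```

```bash
python3 -m inch '-1 .063 .139 .074 .006 -.745 .008;-1 .063 .139 .074 .006 -.745 .008;-1 .063 .139 .074 .006 -.745 .008;-1 .063 .139 .074 .006 -.745 .008;-1 .063 .139 .074 .006 -.745 .008;-1 .063 .139 .074 .006 -.745 .008;-1 0 0 0 0 0 0;-1 0 0 0 0 0 0'
python3 - <<'E'
from kin import *
rows([.628,-.136,.15],Rt(80,-45),1,grasp=True)
rows([.628,-.136,.06],Rt(80,-45),4,grasp=True)
v,u=np.mgrid[:480,:640]
c=snap('side','side5.png');P=world(c);z=P[...,2];B=np.array([.628,-.136])
b=c['img'].astype(int)
# points near blank
m=(np.hypot(P[...,0]-B[0],P[...,1]-B[1])<.04)&(z>.06)&(z<.21)
pix=np.argwhere(m);print(m.sum(),pix.min(0),pix.max(0))
y0,x0=np.maximum(pix.min(0)-30,0);y1,x1=pix.max(0)+60
cv2.imwrite('pics/c5.png',cv2.resize(c['img'][y0:y1,x0:x1],None,fx=3,fy=3)[:600,:800]);print(x0,y0)
np.savez('/tmp/s5',**c)
E
```

```text
time_s: 20.15
ee_pos: [0.626, -0.1489, 0.1373]
eef_rot: [3.138, 0.779, 1.395]
force: [-0.3, 0.1, -0.5]
grip_width: 0.0596
grip_force: 30.0
1 x [ 0.009 -0.008  0.02   0.017 -0.037 -0.004]
4 x [ 0.53  -0.003  0.538  0.004 -0.009 -0.001]
3718 [175 426] [262 489]
396 145
```

View pics/c5.png

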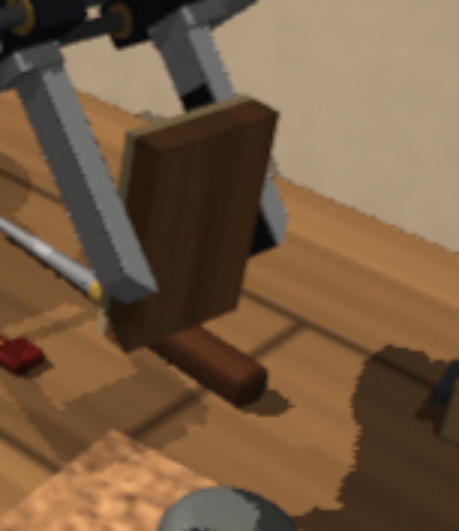

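The blank hangs upright with its broad underside facing the camera, at crop (195,230), and the stone is below it at crop (225,510). I'll measure its tilt from a plane fit to that face.

```bash
cat > face.py <<'E'
from h import *
def face(c,z0,z1,B,nrm=80,far=-.009):
    P=world(c);a=np.radians(nrm);n=np.array([np.cos(a),np.sin(a)]);t=np.array([-n[1],n[0]])
    d=(P[...,:2]-B)@n;l=(P[...,:2]-B)@t;z=P[...,2]
    m=(abs(d-far)<.008)&(abs(l)<.026)&(z>z0)&(z<z1)
    q=P[m]
    for _ in range(3):
        ctr=q.mean(0);w=np.linalg.svd(q-ctr,full_matrices=False)[2][2];e=(q-ctr)@w;q=q[abs(e)<max(2*e.std(),.001)]
    if w[:2]@n<0:w=-w
    print('face',len(q),ctr.round(4),'normal az',np.degrees(np.arctan2(w[1],w[0])).round(2),'tilt up',np.degrees(np.arcsin(w[2])).round(2),'rms',e.std().round(4))
    m2=(abs(d)<.016)&(abs(l)<.045)&(z>z1-.02)&(z<z1+.05)
    return P
E
python3 - <<'E'
from face import *
c=dict(np.load('/tmp/s5.npz'));face(c,.11,.185,np.array([.628,-.136]))
E
```

```text
face 1538 [ 0.6262 -0.1452  0.1489] normal az 80.13 tilt up 0.28 rms 0.0005
```

```bash
python3 -m inch '-1 .53 0 .535 0 0 0;-1 .53 0 .535 0 0 0;-1 .53 0 .535 0 0 0;-1 .53 0 .535 0 0 0;-1 0 0 0 0 0 0'
python3 -m inch '-1 .12 0 .12 0 0 0;-1 .05 0 .05 0 0 0;-1 0 0 0 0 0 0'
python3 - <<'E'
from kin import *
rows([.628,-.136,.049],Rt(80,-45),1,grasp=True)
E
```

```text
time_s: 20.82
ee_pos: [0.6249, -0.1487, 0.0437]
eef_rot: [-3.139, 0.781, 1.399]
force: [-0.3, -0.7, -1.1]
grip_width: 0.0597
grip_force: 30.0
time_s: 21.2
ee_pos: [0.626, -0.1486, 0.0393]
eef_rot: [3.138, 0.78, 1.395]
force: [0.6, -0.4, -1.2]
grip_width: 0.0598
grip_force: 30.0
1 x [ 0.073 -0.009  0.098  0.015 -0.031 -0.006]
```

```bash
python3 -m inch '-1 .04 0 .04 0 0 0;-1 0 0 0 0 0 0';python3 -m inch '-1 .025 0 .025 0 0 0;-1 0 0 0 0 0 0';python3 -m inch '-1 .02 0 .02 0 0 0;-1 0 0 0 0 0 0'
python3 - <<'E'
from face import *
c=snap('side');face(c,.02,.09,np.array([.628,-.136]))
E
```

```text
time_s: 21.45
ee_pos: [0.6259, -0.1486, 0.0373]
eef_rot: [3.139, 0.78, 1.395]
force: [-0.6, -0.7, -0.4]
grip_width: 0.0598
grip_force: 30.0
time_s: 21.7
ee_pos: [0.6259, -0.1486, 0.0362]
eef_rot: [3.139, 0.78, 1.395]
force: [-0.3, -0.4, -1.2]
grip_width: 0.0596
grip_force: 30.0
time_s: 21.95
ee_pos: [0.6259, -0.1486, 0.0353]
eef_rot: [3.139, 0.78, 1.396]
force: [0.2, 0.4, -1.5]
grip_width: 0.0594
grip_force: 30.0
face 1115 [ 0.6261 -0.145   0.0564] normal az 80.09 tilt up 0.15 rms 0.0004
```

```bash
python3 -m inch '-1 .015 0 .015 0 0 0;-1 0 0 0 0 0 0';python3 -m inch '-1 .015 0 .015 0 0 0;-1 0 0 0 0 0 0'
```

```text
time_s: 22.25
ee_pos: [0.6259, -0.1486, 0.0347]
eef_rot: [3.139, 0.78, 1.395]
force: [0.5, -0.5, -1.2]
grip_width: 0.0597
grip_force: 30.0
time_s: 22.5
ee_pos: [0.626, -0.1486, 0.0345]
eef_rot: [3.138, 0.78, 1.395]
force: [-1.5, 1.9, 2.6]
grip_width: 0.0598
grip_force: 30.0
```

```bash
python3 -m inch '-1 0 0 0 0 0 0;-1 0 0 0 0 0 0' 3; python3 -m inch '.33 0 0 0 0 0 0;.45 0 0 0 0 0 0;.6 0 0 0 0 0 0;.7 0 0 0 0 0 0;.7 0 0 0 0 0 0;.7 0 0 0 0 0 0'
python3 - <<'E'
from face import *
c=snap('side');face(c,.02,.09,np.array([.628,-.136]))
E
```

```text
time_s: 22.75
ee_pos: [0.6259, -0.1486, 0.0343]
eef_rot: [3.139, 0.78, 1.395]
force: [-1.9, 2.2, 5.1]
grip_width: 0.0597
grip_force: 3.0
time_s: 23.5
ee_pos: [0.6259, -0.1486, 0.0341]
eef_rot: [3.139, 0.78, 1.395]
force: [0.4, 0.1, -0.9]
grip_width: 0.0801
grip_force: 0.0
face 1144 [ 0.6261 -0.1447  0.0558] normal az 80.09 tilt up -0.11 rms 0.0005
```

```bash
python3 -m inch '.7 0 0 -.3 0 0 0;.7 0 0 -.6 0 0 0;.7 0 0 -.8 0 0 0;.7 0 0 -.8 0 0 0;.7 0 0 -.8 0 0 0;.7 0 0 -.8 0 0 0;.7 0 0 -.8 0 0 0;.7 0 0 0 0 0 0'
python3 - <<'E'
from face import *
c=snap('side','side6.png');B=np.array([.628,-.136]);P=face(c,.02,.09,B)
t=snap('top','top6.png');Q=world(t);z=Q[...,2];v,u=np.mgrid[:480,:640]
m=(np.hypot(Q[...,0]-.619,Q[...,1]+.187)<.04)&(z>.02)&(z<.045)
q=Q[m];S,r=cv2.minEnclosingCircle((q[:,:2]*1000).astype(np.float32))
print('stone',S,r,np.percentile(q[:,2],90))
m=(np.hypot(Q[...,0]-.628,Q[...,1]+.136)<.04)&(z>.088)&(z<.1);q=Q[m]
print('blank top',m.sum(),cv2.minAreaRect((q[:,:2]*1000).astype(np.float32)),np.median(q[:,2]))
E
```

```text
time_s: 24.55
ee_pos: [0.6444, -0.045, 0.1405]
eef_rot: [3.135, 0.779, 1.394]
force: [-0.5, -0.4, -0.2]
grip_width: 0.0799
grip_force: 0.0
face 1122 [ 0.6262 -0.1447  0.0559] normal az 80.1 tilt up -0.05 rms 0.0005
stone (619.4545288085938, -187.09201049804688) 29.834653854370117 0.041606825477935226
blank top 612 ((627.1837158203125, -135.018310546875), (18.778289794921875, 60.11984634399414), 80.10995483398438) 0.09446076811179938
```

View pics/side6.png

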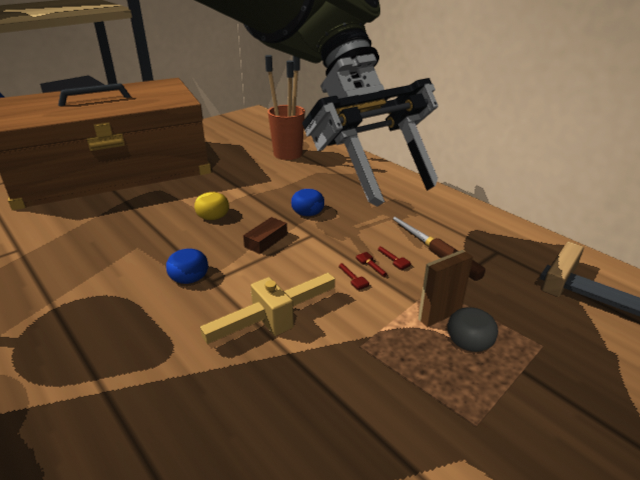

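The blank stands upright at (445,290) with the stone in front of its broad face at (472,330). The gap is about 13 mm, the bystanders are where they were, and the gripper is clear.

```bash
python3 -c "
from station import ticket
print(ticket.hand_in())"
```

```text
the job is handed in; nothing more can be done
None
```

I handed the job in at about 25 s: the blank stands upright on a short edge on the mat, and the stone rests about 13 mm from the middle of a broad face; the pegs, reamer and gauge look unmoved in the last picture, and hand-in returned no verdict.

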